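# Set the bench timer to 20 minutes

### The arm

A 6-joint arm with a two-finger parallel gripper is mounted at the origin on the work surface. World frame = base frame: x ahead of the robot, y to its left, z up, the work surface at z = 0. Lengths are in mm, angles in rad, forces in N, time in s.
With the tool pointing down it reaches from about 325 to 875 mm from the base axis. Payload 4.4 kg.
Tool frame: the origin (TCP) lies midway between the tips of the shut fingers; the grasp point (between the pads) lies behind it (r.hold_point_z is the x of the grasp point in the tool frame, in mm); x points along the fingers, z is the direction in which the jaws open and shut, and the axes are right-handed (so a half turn about x gives the same grasp; the last joint's range is limited). The gripper opens to 85 mm and grips with 20 to 120 N. Pads are 22 mm wide; open, the fingers measure 114 mm over their backs; the gripper's body (76 mm by 85 mm) begins 54 mm behind the grasp point. The pads swing forward as they close: fully open they stand 13 mm farther back than shut.
Start: joints at [1.008, 0.207, 1.542, -0, 1.393, -0.15], TCP at [230.686, 526.699, 231.282] pointing down, gripper open.
Joint ranges: [-2.73, 2.73], [-0.86, 2.22], [0.23, 2.46], [-1.11, 4.25], [0.08, 2.63], [-2.82, 2.82]. Speed limits (rad/s): [2.79, 2.79, 3.14, 3.14, 3.14, 3.14].

### API

Orientations are given as [roll, pitch, yaw] about the fixed x, y, z axes, in that order (R = Rz(yaw) Ry(pitch) Rx(roll)).
In Python, from plant import r, snapshot gives the robot as it stands.
- The arm moves only by the tool drive_tool, never from a script. Its argument "targets" is a list of rows, each an object of numbers: "tx", "ty", "tz": the shift along the tool's x, y, z in cm; "rx", "ry", "rz": the turn, a rotation vector about the tool's x, y, z in rad; "gripper": the closure, from 0 (fully open) to 1 (shut). A call has 1 to 8 rows; each row is the pose to reach, as a shift and turn from the pose commanded when the call began, along the tool's axes at that moment; what a row does not reach only later rows make up. A row lasts 1/10 s, in which the tool goes at most 50 mm and 8.59 degrees, less where a joint would pass 70% of its speed; a pose out of reach is approached as far as the arm can. A call with a gripper value outside its range is refused whole. The fingers move at their own pace and stop on an object; "force" is the grip in N (left out, the last holds). Time passes only in rows, so rows that repeat a pose let the fingers close. It gives the time, the measured TCP pose, the force and the opening at its end, in the units of the state.
- r.get_obs(): the state, without advancing time (a new reading comes with each control period).
- snapshot(name): name is "scene" or "side" or "wrist"; returns a dict with "image" (384x512x3 uint8, red, green, blue), "mtx" (3x3 intrinsics, pixels), "origin" and "rotation" of the camera in the world. Camera axes: x right, y down, z forward; pixel columns grow to the right and rows downward; lengths in mm; the calibration is good to about 2 mm. A picture is of the moment at which its call begins. There is no depth.
- r.sign_off(): hands the job in, once; it reports no verdict.
The state is a dict: "t": time; "joint_pos": joint angles; "qd": joint speeds; "joint_efforts": joint torques, N m; "tcp_pos": TCP position; "tool_rot": TCP orientation; "force": force on the tool from outside, world axes, zero at the start; "moment": the same for the moment, N m; "width": finger opening in mm.
Only numpy, scipy, OpenCV 4.12 (cv2) and the standard library are available. Lean on these libraries where they do the work, as an engineer would, in place of code of your own. Each camera call takes 0.05 s, during which the arm holds its last target.

### The job

Set the bench timer to 20 minutes. First wind its dial clockwise past the top (30 minute) mark until it bears firmly on the stop you will feel a little beyond, without wrenching it: the case may give slightly on its rubber mount but must not be twisted hard. Then turn it back down to the 20 minute mark, within a minute, let go, and leave the tools around it alone.

Things in the scene. Friction and masses are not known exactly. Their poses are not given: they have to be found in the camera images.
- timer_foot: fixed steel foot plate, 140 x 120 x 6 mm, on the bench; origin under its centre, on the dial's vertical axis; x along the 140 mm side, z up. The round case (112 mm across, top at 50 mm) stands on it on rubber and springs about that axis with 8 N m per rad: a moment of 0.16 N m turns it 0.02 rad (firm), 0.44 N m 0.055 rad (wrenched, too much); it springs back
- timer_face (a point): centre of the case's flat top, 50 mm above the bench, on the dial's axis; axes turn with the case (parallel to the foot's when untwisted). White ticks: zero (round dot beside it) at +y, then clockwise seen from above 6 degrees a minute, 15 at +x, the top mark 30 (crossbar at its outer end) at -y. Long thick ticks every 10 minutes, medium every 5
- dial_grip (a point): on the dial's axis, 79 mm above the bench: where to grip its upright wing, a black bar 14 mm thick, 46 mm long, top at 90 mm, over a round 60 mm skirt whose top is at 57 mm. Axes turn with the dial: y along the wing to the pointer, x across it (pinch), z up. About 0.08 N m of friction; stays where left; starts at 5 to 14 minutes
- pointer_tip (a point): tip of the dial's pointer, a white-lined nose at one end of the wing, 38 mm from the axis, 54 mm above the bench
- mark_20 (a point): inner end of the 20 minute tick (third long tick clockwise, counting zero as the first; 120 degrees from the face's +y), 38 mm from the axis, 54 mm above the bench: the pointer tip is here when the timer is set to 20
- mark_30 (a point): inner end of the top (30 minute) tick, 38 mm from the axis, 54 mm above the bench, at -y of the face. The end stop is inside, out of sight, 0.5 to 4.5 minutes beyond this mark, and differs from run to run
- plane: loose wooden hand plane, 55 x 200 x 35 mm with a steel blade standing up to 70 mm; bystander, origin under its centre, long along its y
- stone: loose sharpening stone on a wooden block, 65 x 180 x 34 mm; bystander, origin under its centre, long along its y
- mallet: loose steel-headed hammer lying flat, 290 mm long, head 50 x 90 x 50 mm, wooden handle 26 mm thick; bystander, origin on the bench in the line of the handle, long along its x, head at +x
There are look-alikes about, which are no part of the job. What is shaped like the timer_foot but yellow is not meant.

How it is judged:
By the outcome, as a careful person would: the job done as asked, in the order asked, and still so for the second after the job is handed in, with the robot touching nothing.
It also fails if it takes over 72 s, if anything falls off the work surface, if the arm or the gripper's body presses on something with over 40 N, if the wrist force passes 120 N, or if a joint passes its speed limit or range.

## Working session

There is one attempt and no reset: what is moved stays moved. The work goes in short steps, Python scripts to look and compute and a tool call to move; the robot and the scene stay as the last step left them, time stands still between calls to the robot, and variables do not carry over. Pictures are saved under pics/ and viewed, and the job is handed in when it is done.

Besides the shell and the picture viewer there is one more tool, called after ">>>" by a JSON object that holds its "api" and its "payload". drive_tool: Moves the arm, as the interface text tells. Its arguments: {"type":"object","properties":{"targets":{"type":"array"},"force":{"type":"number"}},"required":["targets"]}

```bash
ls; mkdir -p pics
python3 - <<'E'
from plant import r,snapshot
import cv2
o=r.get_obs();print(o, r.hold_point_z)
for n in ["scene","side","wrist"]:
    s=snapshot(n);cv2.imwrite(f"pics/{n}0.png",s["image"][:,:,::-1]);print(n,s["origin"],s["mtx"].tolist())
E
```

```text
pics
{'t': 0.0, 'joint_pos': array([ 1.00752198e+00,  2.07451481e-01,  1.54299755e+00,  2.34236553e-05,
        1.39348308e+00, -1.50470656e-01]), 'qd': array([ 0.00045239,  0.00151193, -0.00068631, -0.00027261, -0.00103582,
       -0.00049437]), 'joint_efforts': array([-1.33954231e-04, -3.83029819e+01, -2.91597283e+01, -1.81012342e-04,
        1.02623325e-02, -9.83890089e-06]), 'tcp_pos': array([230.24935593, 526.04503035, 230.0872115 ]), 'tool_rot': array([ 2.98127102,  1.56845676, -2.14392581]), 'force': array([-0.04615995, -0.27514897,  0.09729638]), 'moment': array([ 0.03756458,  0.03692389, -0.0096901 ]), 'width': 85.37616995536295} -18.700000000000003
scene [1220.45347827  270.92164692  746.27322647] [[354.64464469122527, 0.0, 254.28883468151167], [0.0, 354.64464469122527, 186.24932621759226], [0.0, 0.0, 1.0]]
side [ 253.48061631 -591.84297828  842.80173828] [[431.44715527092694, 0.0, 256.2552349341497], [0.0, 431.44715527092694, 189.58802471326374], [0.0, 0.0, 1.0]]
wrist [155.88584742 558.83717177 373.09999851] [[275.08523873665837, 0.0, 251.18931876981384], [0.0, 275.08523873665837, 188.4739574649709], [0.0, 0.0, 1.0]]
```

View pics/scene0.png

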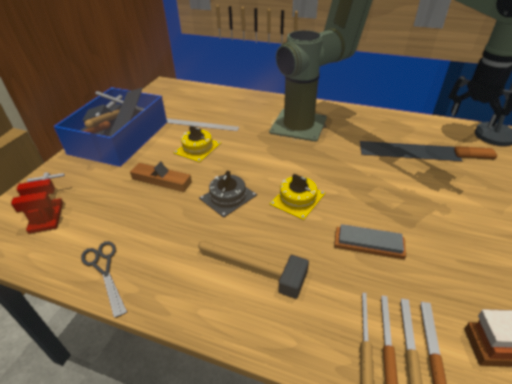

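View pics/side0.png

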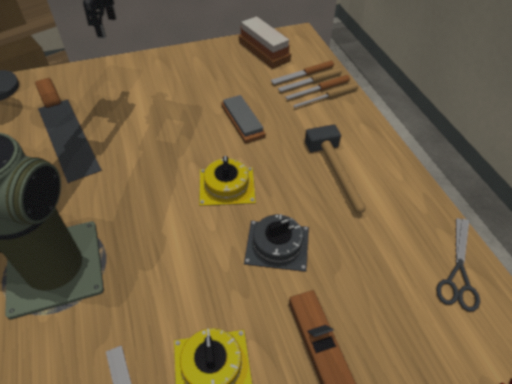

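View pics/wrist0.png

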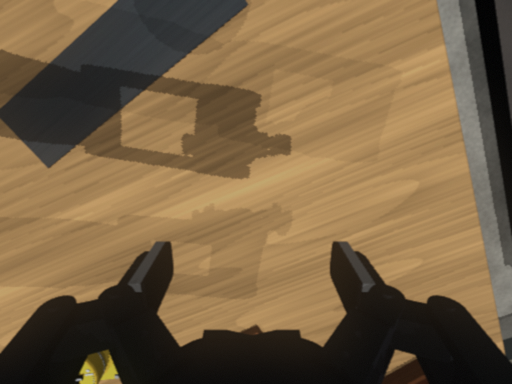

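The grey timer is at about side (278,240) and scene (228,190). The yellow ones are look-alikes. I'll enlarge it.

```bash
cat > h.py <<'E'
import numpy as np,cv2
from plant import r,snapshot
from scipy.spatial.transform import Rotation as Rn
def ray(s,u,v,z):
    d=s["rotation"]@np.linalg.solve(s["mtx"],[u,v,1.]);o=np.array(s["origin"]);return o+d*(z-o[2])/d[2]
def proj(s,p):
    c=np.array(s["rotation"]).T@(np.array(p)-s["origin"]);q=s["mtx"]@c;return q[:2]/q[2]
def crop(s,u,v,w,h,k,name):
    im=s["image"][v:v+h,u:u+w,::-1];cv2.imwrite(f"pics/{name}.png",cv2.resize(im,None,fx=k,fy=k,interpolation=cv2.INTER_CUBIC))
E
python3 - <<'E'
from h import *
s=snapshot("side");crop(s,235,200,90,80,8,"side1")
print(ray(s,278,240,50))
s=snapshot("scene");crop(s,190,160,80,60,8,"scene1");print(ray(s,228,190,50))
print(r.get_obs()['t'],Rn.from_euler('xyz',r.get_obs()['tool_rot']).as_matrix().round(3))
E
```

```text
Traceback (most recent call last):
  File "h.py", line 5, in ray
    d=s["rotation"]@np.linalg.solve(s["mtx"],[u,v,1.]);o=np.array(s["origin"]);return o+d*(z-o[2])/d[2]
                                                                                                   ~^^^
IndexError: invalid index to scalar variable.
```

View pics/side1.png

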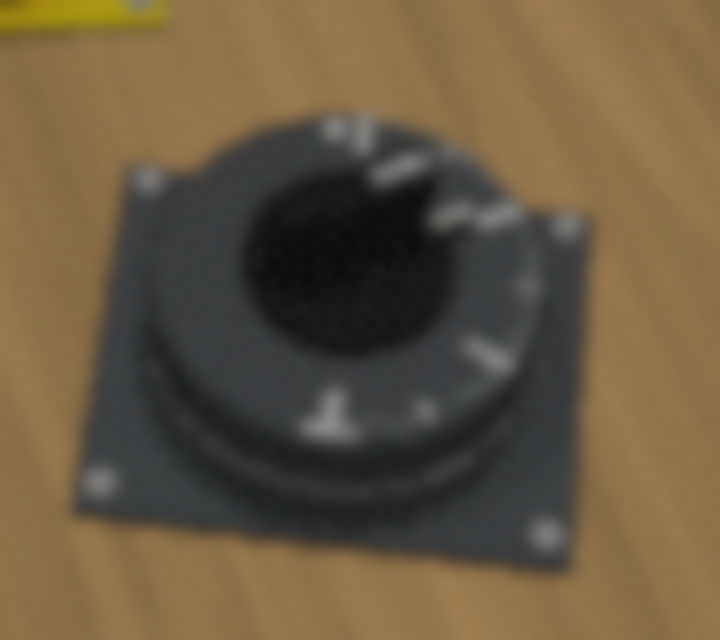

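```bash
sed -i 's/^def ray/def fix(s):\n    a=np.array(s["rotation"],float)\n    s["rotation"]=a if a.shape==(3,3) else Rn.from_euler("xyz",a).as_matrix()\n    return s\n_sn=snapshot\ndef snapshot(n): return fix(_sn(n))\ndef ray/' h.py
python3 - <<'E'
from h import *
s=snapshot("side");print(s["rotation"].round(3).tolist())
print(ray(s,278,240,50))
# foot corners, z=6
P=[]
for u,v in [(125,162),(590,212),(570,572),(75,515)]:
    p=ray(s,235+u/8,200+v/8,6 if v<300 else 3);P.append(p);print(p.round(1))
print('centre',np.mean(P,0), [np.linalg.norm(P[i]-P[i-1]).round(1) for i in range(4)])
for u,v in [(400,165),(455,213),(500,215),(490,355),(335,400),(335,128),(365,130)]:
    print(u,v,ray(s,235+u/8,200+v/8,52).round(1))
s=snapshot("scene");crop(s,190,160,80,60,8,"scene1");print(ray(s,228,190,50))
print(r.get_obs()['t'],Rn.from_euler('xyz',r.get_obs()['tool_rot']).as_matrix().round(3))
E
```

```text
[[0.947, -0.238, 0.217], [-0.322, -0.728, 0.605], [0.014, -0.643, -0.766]]
[ 477.2266069  -116.19880892   50.        ]
[447.3 -16.7   6. ]
[572.3 -77.1   6. ]
[ 520.4 -184.5    3. ]
[ 396.9 -124.8    3. ]
centre [ 484.22110248 -100.77195938    4.5       ] [np.float64(119.3), np.float64(138.8), np.float64(119.4), np.float64(137.2)]
400 165 [510.1 -73.6  52. ]
455 213 [518.7 -93.8  52. ]
500 215 [530.4 -98.4  52. ]
490 355 [ 510.3 -140.4   52. ]
335 400 [ 465.4 -140.5   52. ]
335 128 [497.2 -55.7  52. ]
365 130 [505.1 -59.   52. ]
[505.69792793 -87.86930401  50.        ]
0.3 [[-0.    -0.916  0.401]
 [-0.001  0.401  0.916]
 [-1.     0.    -0.001]]
```

View pics/scene1.png

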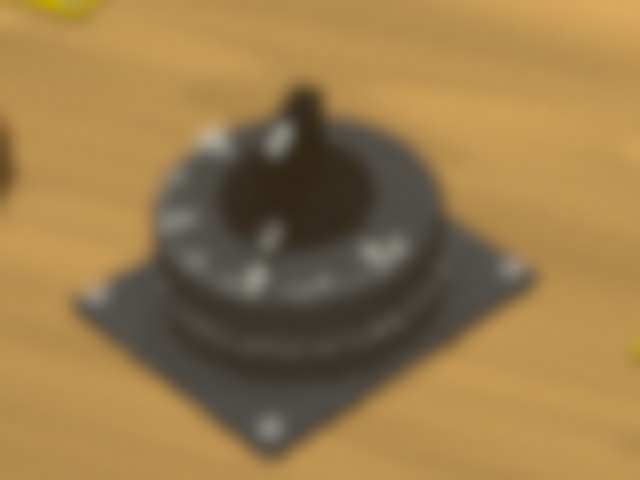

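Checks: foot sides measure 119 and 138 mm (they should be 120 and 140), the centre is near (484,-101), foot x is at -25.8°, and the zero and 30 marks land where predicted. The pointer is at about 9 min. Moving above it.

>>> {"api": "drive_tool", "payload": {"targets": [{"ty": -48.4,"tz": -47.3,"rx": -0.6},{"ty": -48.4,"tz": -47.3,"rx": -0.6},{"ty": -48.4,"tz": -47.3,"rx": -0.6},{"ty": -48.4,"tz": -47.3,"rx": -0.6},{"ty": -48.4,"tz": -47.3,"rx": -0.6},{"ty": -48.4,"tz": -47.3,"rx": -0.6},{"ty": -48.4,"tz": -47.3,"rx": -0.6},{"ty": -48.4,"tz": -47.3,"rx": -0.6}]}}

```text
$.targets[0]: bad value
```

```bash
cat >> h.py <<'E'
def delta(xyz,jaw,tilt=True):
    "tool-frame shift (cm) and rotvec to put TCP at xyz, tool down, jaw axis at angle jaw deg"
    o=r.get_obs();R=Rn.from_euler('xyz',o['tool_rot']).as_matrix()
    a=np.radians(jaw);X=np.array([0,0,-1.]);Z=np.array([np.cos(a),np.sin(a),0]);T=np.c_[X,np.cross(Z,X),Z]
    print('t',o['t'],'tcp',o['tcp_pos'].round(1),'jaw',np.degrees(np.arctan2(R[1,2],R[0,2])).round(2),'w',o['width'].round(1),'F',o['force'].round(1),'M',o['moment'].round(3),'q',o['joint_pos'].round(2))
    print('shift cm',(R.T@(np.array(xyz)-o['tcp_pos'])/10).round(2),'rot',Rn.from_matrix(R.T@T).as_rotvec().round(3))
E
python3 -c "
from h import *
delta([484,-101,231],101)"
```

```text
Traceback (most recent call last):
  File "h.py", line 20, in delta
    print('t',o['t'],'tcp',o['tcp_pos'].round(1),'jaw',np.degrees(np.arctan2(R[1,2],R[0,2])).round(2),'w',o['width'].round(1),'F',o['force'].round(1),'M',o['moment'].round(3),'q',o['joint_pos'].round(2))
                                                                                                          ^^^^^^^^^^^^^^^^
AttributeError: 'float' object has no attribute 'round'
```

>>> {"api": "drive_tool", "payload": {"targets": [{"tx": 0,"ty": -3.5,"tz": -3.4,"rx": -0.05,"ry": 0,"rz": 0,"gripper": 0}]}}

```text
t: 0.4
tcp_pos: [248.1, 484.3, 231.0]
tool_rot: [0.487, 1.568, 1.702]
force: [1.9, -0.4, 0.2]
width: 85.0
```

```bash
sed -i "s/o\['width'\].round(1)/round(o['width'],1)/" h.py
python3 -c "
from h import *
delta([484,-101,231],101)"
```

```text
t 0.4 tcp [248.1 484.3 231. ] jaw 69.58 w 85.0 F [ 1.9 -0.4  0.2] M [-0.033 -0.02   0.01 ] q [ 0.94  0.14  1.62  0.    1.38 -0.28]
shift cm [ -0.15 -42.53 -46.62] rot [-0.548  0.002 -0.001]
```

>>> {"api": "drive_tool", "payload": {"targets": [{"tx": 0,"ty": -42.5,"tz": -46.6,"rx": -0.55,"ry": 0,"rz": 0,"gripper": 0},{"tx": 0,"ty": -42.5,"tz": -46.6,"rx": -0.55,"ry": 0,"rz": 0,"gripper": 0},{"tx": 0,"ty": -42.5,"tz": -46.6,"rx": -0.55,"ry": 0,"rz": 0,"gripper": 0},{"tx": 0,"ty": -42.5,"tz": -46.6,"rx": -0.55,"ry": 0,"rz": 0,"gripper": 0},{"tx": 0,"ty": -42.5,"tz": -46.6,"rx": -0.55,"ry": 0,"rz": 0,"gripper": 0},{"tx": 0,"ty": -42.5,"tz": -46.6,"rx": -0.55,"ry": 0,"rz": 0,"gripper": 0},{"tx": 0,"ty": -42.5,"tz": -46.6,"rx": -0.55,"ry": 0,"rz": 0,"gripper": 0},{"tx": 0,"ty": -42.5,"tz": -46.6,"rx": -0.55,"ry": 0,"rz": 0,"gripper": 0}]}}

```text
t: 1.2
tcp_pos: [389.9, 126.0, 231.8]
tool_rot: [-1.564, 1.569, 0.194]
force: [0.8, -0.4, 0.3]
width: 85.4
```

```bash
python3 -c "
from h import *
delta([484,-101,231],101)"
```

```text
t 1.2 tcp [389.9 126.  231.8] jaw 100.74 w 85.4 F [ 0.8 -0.4  0.3] M [ 0.055 -0.055  0.009] q [ 0.1  -0.16  1.92  0.    1.39 -1.66]
shift cm [  0.08  -5.01 -24.05] rot [-0.005  0.     0.001]
```

>>> {"api": "drive_tool", "payload": {"targets": [{"tx": 0,"ty": -5,"tz": -24,"rx": 0,"ry": 0,"rz": 0,"gripper": 0},{"tx": 0,"ty": -5,"tz": -24,"rx": 0,"ry": 0,"rz": 0,"gripper": 0},{"tx": 0,"ty": -5,"tz": -24,"rx": 0,"ry": 0,"rz": 0,"gripper": 0},{"tx": 0,"ty": -5,"tz": -24,"rx": 0,"ry": 0,"rz": 0,"gripper": 0},{"tx": 0,"ty": -5,"tz": -24,"rx": 0,"ry": 0,"rz": 0,"gripper": 0},{"tx": 0,"ty": -5,"tz": -24,"rx": 0,"ry": 0,"rz": 0,"gripper": 0},{"tx": 0,"ty": -5,"tz": -24,"rx": 0,"ry": 0,"rz": 0,"gripper": 0},{"tx": 0,"ty": -5,"tz": -24,"rx": 0,"ry": 0,"rz": 0,"gripper": 0}]}}

```text
t: 2.0
tcp_pos: [482.8, -97.7, 231.1]
tool_rot: [0.654, 1.57, 2.413]
force: [-0.3, -0.2, -0.1]
width: 85.4
```

```bash
python3 -c "
from h import *
delta([484,-101,231],101)
s=snapshot('wrist');cv2.imwrite('pics/w2.png',s['image'][:,:,::-1]);print(s['origin'],proj(s,[484,-101,50]),proj(s,[484,-101,90]))
np.save('w2.npy',s,allow_pickle=True)"
```

```text
t 2.0 tcp [482.8 -97.7 231.1] jaw 100.76 w 85.4 F [-0.3 -0.2 -0.1] M [-0.02  -0.015 -0.004] q [-0.38  0.03  1.74  0.    1.37 -2.13]
shift cm [ 0.01 -0.06 -0.34] rot [-0.004  0.001 -0.001]
[ 402.91031272 -113.25267826  374.03774087] [248.43566027 168.03674877] [248.10411638 177.19565625]
```

View pics/w2.png

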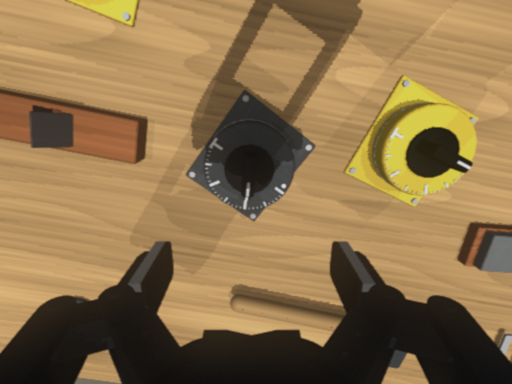

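The wrist view shows the timer at (248,168), where predicted, with the pointer towards +x (image down) at (247,200). Enlarging.

```bash
python3 -c "
from h import *
s=np.load('w2.npy',allow_pickle=True).item();crop(s,180,85,140,140,5,'w2c')"
```

```text
(no output)
```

View pics/w2c.png

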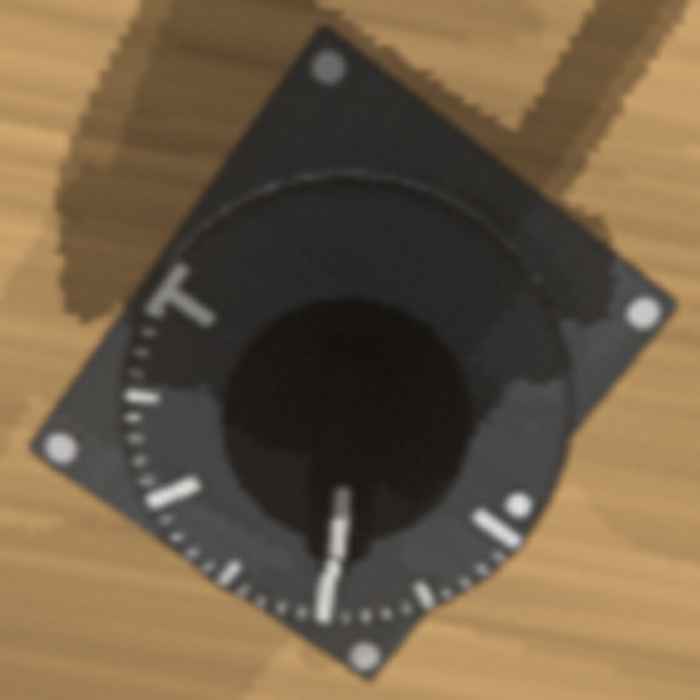

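```bash
cat > dial.py <<'E'
from h import *
from scipy.optimize import least_squares
def fit(s,inner,off,k,tip,label=''):
    # inner: {minute:(u,v)} inner tick ends in crop; tip
    P={m:ray(s,off[0]+u/k,off[1]+v/k,50)[:2] for m,(u,v) in inner.items()}
    def res(x):
        o=[]
        for m,p in P.items():
            a=x[2]+np.pi/2-np.radians(6*m);o+=list(x[:2]+38*np.array([np.cos(a),np.sin(a)])-p)
        return o
    q=least_squares(res,[484,-101,-.45]);print(label,'centre',q.x[:2].round(1),'yaw',np.degrees(q.x[2]).round(2),'res',np.abs(q.fun).max().round(1))
    t=ray(s,off[0]+tip[0]/k,off[1]+tip[1]/k,54)[:2]-q.x[:2]
    a=np.degrees(np.arctan2(t[1],t[0]));print('tip r',np.hypot(*t).round(1),'ang',a.round(2),'min',((np.degrees(q.x[2])+90-a)/6).round(2))
E
python3 -c "
from dial import *
s=np.load('w2.npy',allow_pickle=True).item()
fit(s,{0:(478,515),20:(197,487),30:(212,324)},(180,85),5,(332,565))
P=[ray(s,180+u/5,85+v/5,6)[:2] for u,v in [(328,67),(643,313),(365,656),(61,448)]]
print('screws',np.mean(P,0),np.array(P).round(1).tolist())
c=np.mean(P,0)
print(ray(s,180+343/5,85+488/5,90)[:2]-c,ray(s,180+338/5,85+540/5,60)[:2]-c)
"
```

```text
centre [ 485.9 -100. ] yaw -25.61 res 2.6
tip r 35.3 ang 5.57 min 9.8
screws [485.47846749 -99.61506297] [[406.2, -119.6], [452.1, -25.1], [564.8, -79.5], [518.8, -174.2]]
[4.39178542 0.2573355 ] [26.7490172  2.963383 ]
```

```bash
python3 -c "
from h import *
delta([485,-100,62],98)"
```

```text
t 2.05 tcp [482.8 -97.4 231.2] jaw 100.81 w 85.7 F [ 0.1  0.  -0.1] M [ 0.01  -0.016  0.002] q [-0.38  0.03  1.74  0.    1.37 -2.13]
shift cm [16.92 -0.18 -0.31] rot [ 0.049  0.001 -0.   ]
```

>>> {"api": "drive_tool", "payload": {"targets": [{"tx": 4,"ty": -0.2,"tz": -0.3,"rx": 0.05,"ry": 0,"rz": 0,"gripper": 0},{"tx": 8,"ty": -0.2,"tz": -0.3,"rx": 0.05,"ry": 0,"rz": 0,"gripper": 0},{"tx": 11,"ty": -0.2,"tz": -0.3,"rx": 0.05,"ry": 0,"rz": 0,"gripper": 0},{"tx": 13,"ty": -0.2,"tz": -0.3,"rx": 0.05,"ry": 0,"rz": 0,"gripper": 0.3},{"tx": 15,"ty": -0.2,"tz": -0.3,"rx": 0.05,"ry": 0,"rz": 0,"gripper": 0.3},{"tx": 16.9,"ty": -0.2,"tz": -0.3,"rx": 0.05,"ry": 0,"rz": 0,"gripper": 0.3},{"tx": 16.9,"ty": -0.2,"tz": -0.3,"rx": 0.05,"ry": 0,"rz": 0,"gripper": 0.3},{"tx": 16.9,"ty": -0.2,"tz": -0.3,"rx": 0.05,"ry": 0,"rz": 0,"gripper": 0.3}]}}

```text
t: 2.85
tcp_pos: [485.7, -100.2, 62.7]
tool_rot: [0.928, 1.57, 2.638]
force: [0.0, -0.3, 1.0]
width: 59.9
```

```bash
python3 -c "
from h import *
delta([485,-100,62],98)
s=snapshot('wrist');cv2.imwrite('pics/w3.png',s['image'][:,:,::-1]);
s=snapshot('side');crop(s,220,150,110,110,6,'s3')"
```

```text
t 2.85 tcp [ 485.7 -100.2   62.7] jaw 97.96 w 59.9 F [ 0.  -0.3  1. ] M [ 0.008 -0.054 -0.051] q [-0.38  0.25  1.87  0.    1.01 -2.09]
shift cm [0.07 0.07 0.02] rot [-0.001  0.    -0.   ]
```

View pics/w3.png

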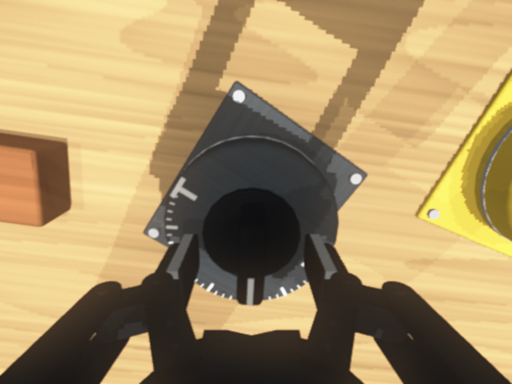

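View pics/s3.png

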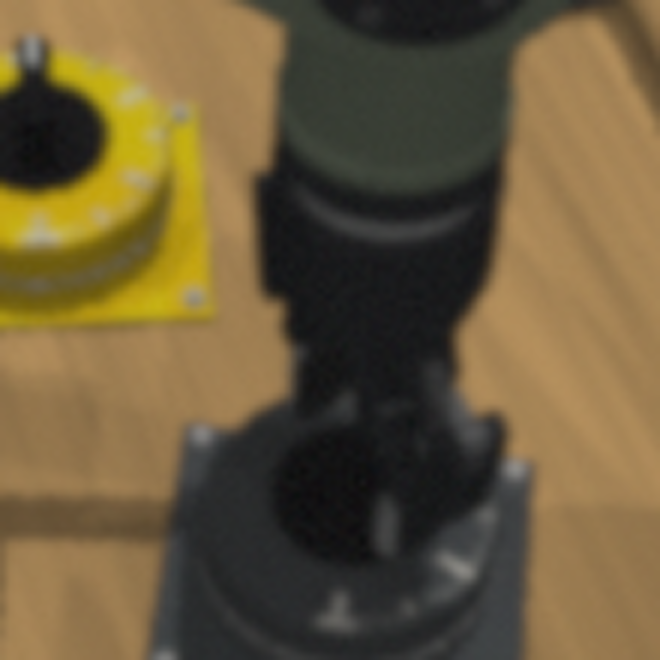

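In the wrist view the wing line (250,290) is centred between the fingers (187 and 315) and parallel to the pads. Closing.

>>> {"api": "drive_tool", "payload": {"force": 40, "targets": [{"tx": 0,"ty": 0,"tz": 0,"rx": 0,"ry": 0,"rz": 0,"gripper": 1},{"tx": 0,"ty": 0,"tz": 0,"rx": 0,"ry": 0,"rz": 0,"gripper": 1},{"tx": 0,"ty": 0,"tz": 0,"rx": 0,"ry": 0,"rz": 0,"gripper": 1},{"tx": 0,"ty": 0,"tz": 0,"rx": 0,"ry": 0,"rz": 0,"gripper": 1},{"tx": 0,"ty": 0,"tz": 0,"rx": 0,"ry": 0,"rz": 0,"gripper": 1},{"tx": 0,"ty": 0,"tz": 0,"rx": 0,"ry": 0,"rz": 0,"gripper": 1},{"tx": 0,"ty": 0,"tz": 0,"rx": 0,"ry": 0,"rz": 0,"gripper": 1},{"tx": 0,"ty": 0,"tz": 0,"rx": 0,"ry": 0,"rz": 0,"gripper": 1}]}}

```text
t: 3.75
tcp_pos: [486.1, -100.4, 63.2]
tool_rot: [-0.301, 1.569, 1.407]
force: [-0.6, 3.5, 4.4]
width: 13.1
```

```bash
python3 -c "
from h import *
delta([485,-100,62],98)
"
```

```text
t 3.75 tcp [ 486.1 -100.4   63.2] jaw 97.83 w 13.1 F [-0.6  3.5  4.4] M [ 0.656  0.192 -0.035] q [-0.38  0.25  1.87  0.    1.01 -2.09]
shift cm [0.12 0.1  0.06] rot [-0.003  0.002  0.001]
```

>>> {"api": "drive_tool", "payload": {"targets": [{"tx": 0,"ty": 0,"tz": 0,"rx": 0.1,"ry": 0,"rz": 0,"gripper": 1},{"tx": 0,"ty": 0,"tz": 0,"rx": 0.2,"ry": 0,"rz": 0,"gripper": 1},{"tx": 0,"ty": 0,"tz": 0,"rx": 0.3,"ry": 0,"rz": 0,"gripper": 1},{"tx": 0,"ty": 0,"tz": 0,"rx": 0.4,"ry": 0,"rz": 0,"gripper": 1},{"tx": 0,"ty": 0,"tz": 0,"rx": 0.5,"ry": 0,"rz": 0,"gripper": 1},{"tx": 0,"ty": 0,"tz": 0,"rx": 0.6,"ry": 0,"rz": 0,"gripper": 1},{"tx": 0,"ty": 0,"tz": 0,"rx": 0.7,"ry": 0,"rz": 0,"gripper": 1},{"tx": 0,"ty": 0,"tz": 0,"rx": 0.8,"ry": 0,"rz": 0,"gripper": 1}]}}

```text
t: 4.55
tcp_pos: [485.7, -101.6, 63.2]
tool_rot: [3.108, 1.57, -2.271]
force: [-2.7, 0.2, 5.2]
width: 13.1
```

```bash
python3 -c "
from h import *
delta([485,-100,62],98)
s=snapshot('wrist');cv2.imwrite('pics/w4.png',s['image'][:,:,::-1]);"
```

```text
t 4.55 tcp [ 485.7 -101.6   63.2] jaw 51.82 w 13.1 F [-2.7  0.2  5.2] M [-0.045  0.511  0.1  ] q [-0.38  0.25  1.87 -0.    1.01 -1.28]
shift cm [0.12 0.16 0.08] rot [-0.806 -0.001 -0.   ]
```

View pics/w4.png

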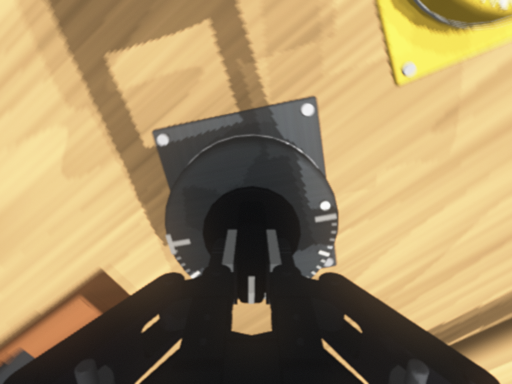

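>>> {"api": "drive_tool", "payload": {"targets": [{"tx": 0,"ty": 0,"tz": 0,"rx": 0.1,"ry": 0,"rz": 0,"gripper": 1},{"tx": 0,"ty": 0,"tz": 0,"rx": 0.2,"ry": 0,"rz": 0,"gripper": 1},{"tx": 0,"ty": 0,"tz": 0,"rx": 0.3,"ry": 0,"rz": 0,"gripper": 1},{"tx": 0,"ty": 0,"tz": 0,"rx": 0.4,"ry": 0,"rz": 0,"gripper": 1},{"tx": 0,"ty": 0,"tz": 0,"rx": 0.5,"ry": 0,"rz": 0,"gripper": 1},{"tx": 0,"ty": 0,"tz": 0,"rx": 0.6,"ry": 0,"rz": 0,"gripper": 1},{"tx": 0,"ty": 0,"tz": 0,"rx": 0.7,"ry": 0,"rz": 0,"gripper": 1},{"tx": 0,"ty": 0,"tz": 0,"rx": 0.8,"ry": 0,"rz": 0,"gripper": 1}]}}

```text
t: 5.4
tcp_pos: [484.6, -102.1, 63.2]
tool_rot: [-2.829, 1.567, -2.724]
force: [-5.0, -2.4, 8.3]
width: 13.3
```

>>> {"api": "drive_tool", "payload": {"targets": [{"tx": 0,"ty": 0,"tz": 0,"rx": 0.08,"ry": 0,"rz": 0,"gripper": 1},{"tx": 0,"ty": 0,"tz": 0,"rx": 0.16,"ry": 0,"rz": 0,"gripper": 1},{"tx": 0,"ty": 0,"tz": 0,"rx": 0.24,"ry": 0,"rz": 0,"gripper": 1},{"tx": 0,"ty": 0,"tz": 0,"rx": 0.32,"ry": 0,"rz": 0,"gripper": 1},{"tx": 0,"ty": 0,"tz": 0,"rx": 0.36,"ry": 0,"rz": 0,"gripper": 1},{"tx": 0,"ty": 0,"tz": 0,"rx": 0.4,"ry": 0,"rz": 0,"gripper": 1},{"tx": 0,"ty": 0,"tz": 0,"rx": 0.4,"ry": 0,"rz": 0,"gripper": 1}]}}

```text
t: 6.1
tcp_pos: [484.0, -102.0, 63.1]
tool_rot: [-2.609, 1.566, -2.901]
force: [-6.7, -2.2, 9.9]
width: 13.2
```

```bash
cat > m.py <<'E'
from h import *
o=r.get_obs();R=Rn.from_euler('xyz',o['tool_rot']).as_matrix();j=np.degrees(np.arctan2(R[1,2],R[0,2]))
print('t',round(o['t'],2),'jaw',j.round(2),'min',((64.2-(j-90))/6).round(2),'tcp',o['tcp_pos'].round(1),'F',o['force'].round(1),'M',o['moment'].round(3),'eff6',o['joint_efforts'][5].round(3),'q6',o['joint_pos'][5].round(3),'w',round(o['width'],1))
E
python3 m.py
```

```text
t 6.1 jaw -16.72 min 28.49 tcp [ 484.  -102.    63.1] F [-6.7 -2.2  9.9] M [-0.382  1.365  0.034] eff6 0.205 q6 -0.088 w 13.2
```

>>> {"api": "drive_tool", "payload": {"targets": [{"tx": -0.1,"ty": -0.14,"tz": -0.12,"rx": 0,"ry": 0,"rz": 0,"gripper": 1},{"tx": -0.1,"ty": -0.14,"tz": -0.12,"rx": 0,"ry": 0,"rz": 0,"gripper": 1},{"tx": -0.1,"ty": -0.14,"tz": -0.12,"rx": 0,"ry": 0,"rz": 0,"gripper": 1}]}}

```text
t: 6.4
tcp_pos: [483.7, -102.1, 63.3]
tool_rot: [-3.042, 1.569, 2.949]
force: [-2.1, -0.1, 2.1]
width: 13.4
```

```bash
python3 m.py
```

```text
t 6.4 jaw -16.72 min 28.49 tcp [ 483.7 -102.1   63.3] F [-2.1 -0.1  2.1] M [0.037 0.539 0.044] eff6 0.06 q6 -0.091 w 13.4
```

>>> {"api": "drive_tool", "payload": {"targets": [{"tx": 0,"ty": 0,"tz": 0,"rx": 0.05,"ry": 0,"rz": 0,"gripper": 1},{"tx": 0,"ty": 0,"tz": 0,"rx": 0.1,"ry": 0,"rz": 0,"gripper": 1},{"tx": 0,"ty": 0,"tz": 0,"rx": 0.14,"ry": 0,"rz": 0,"gripper": 1},{"tx": 0,"ty": 0,"tz": 0,"rx": 0.18,"ry": 0,"rz": 0,"gripper": 1}]}}

```text
t: 6.8
tcp_pos: [483.4, -102.0, 63.2]
tool_rot: [-2.854, 1.568, 2.955]
force: [-3.1, 0.2, 3.2]
width: 13.3
```

```bash
python3 m.py
```

```text
t 6.8 jaw -27.11 min 30.22 tcp [ 483.4 -102.    63.2] F [-3.1  0.2  3.2] M [0.127 0.671 0.073] eff6 -0.237 q6 0.09 w 13.3
```

>>> {"api": "drive_tool", "payload": {"targets": [{"tx": 0,"ty": 0,"tz": 0,"rx": 0.01,"ry": 0,"rz": 0,"gripper": 1},{"tx": 0,"ty": 0,"tz": 0,"rx": 0.02,"ry": 0,"rz": 0,"gripper": 1}]}}

```text
t: 7.0
tcp_pos: [483.4, -102.0, 63.2]
tool_rot: [-2.87, 1.569, 2.921]
force: [-4.1, 1.2, 3.6]
width: 13.4
```

```bash
python3 m.py
```

```text
t 7.0 jaw -28.17 min 30.39 tcp [ 483.4 -102.    63.2] F [-4.1  1.2  3.6] M [0.168 1.014 0.06 ] eff6 0.012 q6 0.109 w 13.4
```

>>> {"api": "drive_tool", "payload": {"targets": [{"tx": 0,"ty": 0,"tz": 0,"rx": 0.015,"ry": 0,"rz": 0,"gripper": 1},{"tx": 0,"ty": 0,"tz": 0,"rx": 0.03,"ry": 0,"rz": 0,"gripper": 1}]}}

```text
t: 7.2
tcp_pos: [483.4, -101.9, 63.2]
tool_rot: [-2.878, 1.569, 2.883]
force: [-4.5, 1.0, 5.1]
width: 13.5
```

```bash
python3 m.py
```

```text
t 7.2 jaw -29.92 min 30.69 tcp [ 483.4 -101.9   63.2] F [-4.5  1.   5.1] M [0.176 1.113 0.073] eff6 -0.034 q6 0.139 w 13.5
```

>>> {"api": "drive_tool", "payload": {"targets": [{"tx": 0,"ty": 0,"tz": 0,"rx": 0.015,"ry": 0,"rz": 0,"gripper": 1},{"tx": 0,"ty": 0,"tz": 0,"rx": 0.03,"ry": 0,"rz": 0,"gripper": 1}]}}

```text
t: 7.4
tcp_pos: [483.4, -101.9, 63.2]
tool_rot: [-2.852, 1.568, 2.878]
force: [-6.1, 1.4, 4.5]
width: 13.3
```

```bash
python3 m.py
```

```text
t 7.4 jaw -31.65 min 30.97 tcp [ 483.4 -101.9   63.2] F [-6.1  1.4  4.5] M [0.151 1.062 0.03 ] eff6 -0.033 q6 0.169 w 13.3
```

>>> {"api": "drive_tool", "payload": {"targets": [{"tx": 0,"ty": 0,"tz": 0,"rx": 0.015,"ry": 0,"rz": 0,"gripper": 1},{"tx": 0,"ty": 0,"tz": 0,"rx": 0.03,"ry": 0,"rz": 0,"gripper": 1}]}}

```text
t: 7.6
tcp_pos: [483.3, -101.9, 63.2]
tool_rot: [-2.85, 1.568, 2.851]
force: [-6.1, 0.9, 4.0]
width: 13.5
```

```bash
python3 m.py
```

```text
t 7.6 jaw -33.37 min 31.26 tcp [ 483.3 -101.9   63.2] F [-6.1  0.9  4. ] M [0.171 1.051 0.119] eff6 -0.032 q6 0.199 w 13.5
```

>>> {"api": "drive_tool", "payload": {"targets": [{"tx": 0,"ty": 0,"tz": 0,"rx": 0.015,"ry": 0,"rz": 0,"gripper": 1},{"tx": 0,"ty": 0,"tz": 0,"rx": 0.03,"ry": 0,"rz": 0,"gripper": 1}]}}

```text
t: 7.8
tcp_pos: [483.3, -101.9, 63.2]
tool_rot: [-2.824, 1.568, 2.847]
force: [-5.6, 0.3, 5.1]
width: 13.2
```

```bash
python3 m.py
```

```text
t 7.8 jaw -35.08 min 31.55 tcp [ 483.3 -101.9   63.2] F [-5.6  0.3  5.1] M [0.216 1.122 0.131] eff6 -0.032 q6 0.229 w 13.2
```

>>> {"api": "drive_tool", "payload": {"targets": [{"tx": 0,"ty": 0,"tz": 0,"rx": 0.01,"ry": 0,"rz": 0,"gripper": 1},{"tx": 0,"ty": 0,"tz": 0,"rx": 0.02,"ry": 0,"rz": 0,"gripper": 1}]}}

```text
t: 8.0
tcp_pos: [483.2, -101.9, 63.2]
tool_rot: [-2.81, 1.568, 2.841]
force: [-6.1, 1.5, 4.7]
width: 13.3
```

```bash
python3 m.py
```

```text
t 8.0 jaw -36.22 min 31.74 tcp [ 483.2 -101.9   63.2] F [-6.1  1.5  4.7] M [0.228 1.149 0.131] eff6 0.009 q6 0.249 w 13.3
```

>>> {"api": "drive_tool", "payload": {"targets": [{"tx": 0,"ty": 0,"tz": 0,"rx": 0.01,"ry": 0,"rz": 0,"gripper": 1},{"tx": 0,"ty": 0,"tz": 0,"rx": 0.02,"ry": 0,"rz": 0,"gripper": 1}]}}

```text
t: 8.2
tcp_pos: [483.2, -101.9, 63.2]
tool_rot: [-2.815, 1.568, 2.816]
force: [-5.3, 0.8, 4.9]
width: 13.3
```

```bash
python3 m.py
```

```text
t 8.2 jaw -37.37 min 31.93 tcp [ 483.2 -101.9   63.2] F [-5.3  0.8  4.9] M [0.206 1.083 0.069] eff6 0.008 q6 0.269 w 13.3
```

>>> {"api": "drive_tool", "payload": {"targets": [{"tx": 0,"ty": 0,"tz": 0,"rx": 0.015,"ry": 0,"rz": 0,"gripper": 1},{"tx": 0,"ty": 0,"tz": 0,"rx": 0.03,"ry": 0,"rz": 0,"gripper": 1}]}}

```text
t: 8.4
tcp_pos: [483.2, -101.8, 63.2]
tool_rot: [-2.789, 1.568, 2.812]
force: [-4.8, -0.3, 4.6]
width: 13.6
```

```bash
python3 m.py
```

```text
t 8.4 jaw -39.1 min 32.22 tcp [ 483.2 -101.8   63.2] F [-4.8 -0.3  4.6] M [0.202 1.081 0.085] eff6 -0.033 q6 0.299 w 13.6
```

>>> {"api": "drive_tool", "payload": {"targets": [{"tx": 0,"ty": 0,"tz": 0,"rx": 0.015,"ry": 0,"rz": 0,"gripper": 1},{"tx": 0,"ty": 0,"tz": 0,"rx": 0.03,"ry": 0,"rz": 0,"gripper": 1}]}}

```text
t: 8.6
tcp_pos: [483.2, -101.8, 63.2]
tool_rot: [-2.773, 1.568, 2.797]
force: [-6.1, 1.0, 5.8]
width: 13.2
```

```bash
python3 m.py
```

```text
t 8.6 jaw -40.81 min 32.5 tcp [ 483.2 -101.8   63.2] F [-6.1  1.   5.8] M [0.272 1.143 0.109] eff6 -0.032 q6 0.329 w 13.2
```

>>> {"api": "drive_tool", "payload": {"targets": [{"tx": 0,"ty": 0,"tz": 0,"rx": 0.01,"ry": 0,"rz": 0,"gripper": 1},{"tx": 0,"ty": 0,"tz": 0,"rx": 0.02,"ry": 0,"rz": 0,"gripper": 1}]}}

```text
t: 8.8
tcp_pos: [483.2, -101.8, 63.2]
tool_rot: [-2.754, 1.568, 2.797]
force: [-5.8, 1.7, 5.5]
width: 13.5
```

```bash
python3 m.py
```

```text
t 8.8 jaw -41.95 min 32.69 tcp [ 483.2 -101.8   63.2] F [-5.8  1.7  5.5] M [0.267 1.136 0.093] eff6 0.009 q6 0.349 w 13.5
```

>>> {"api": "drive_tool", "payload": {"targets": [{"tx": 0,"ty": 0,"tz": 0,"rx": 0.015,"ry": 0,"rz": 0,"gripper": 1},{"tx": 0,"ty": 0,"tz": 0,"rx": 0.03,"ry": 0,"rz": 0,"gripper": 1}]}}

```text
t: 9.0
tcp_pos: [483.1, -101.7, 63.2]
tool_rot: [-2.74, 1.568, 2.781]
force: [-6.5, 0.9, 6.0]
width: 13.5
```

```bash
python3 m.py
```

```text
t 9.0 jaw -43.68 min 32.98 tcp [ 483.1 -101.7   63.2] F [-6.5  0.9  6. ] M [0.333 1.139 0.083] eff6 -0.033 q6 0.379 w 13.5
```

>>> {"api": "drive_tool", "payload": {"targets": [{"tx": 0,"ty": 0,"tz": 0,"rx": 0.015,"ry": 0,"rz": 0,"gripper": 1},{"tx": 0,"ty": 0,"tz": 0,"rx": 0.03,"ry": 0,"rz": 0,"gripper": 1}]}}

```text
t: 9.2
tcp_pos: [483.1, -101.7, 63.2]
tool_rot: [-2.719, 1.568, 2.772]
force: [-5.4, 1.3, 5.4]
width: 13.3
```

```bash
python3 m.py
```

```text
t 9.2 jaw -45.4 min 33.27 tcp [ 483.1 -101.7   63.2] F [-5.4  1.3  5.4] M [0.294 1.157 0.052] eff6 -0.032 q6 0.409 w 13.3
```

```bash
python3 -c "
from h import *
s=snapshot('wrist');cv2.imwrite('pics/w5.png',s['image'][:,:,::-1]);crop(s,140,80,220,220,3,'w5c')"
```

```text
(no output)
```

View pics/w5c.png

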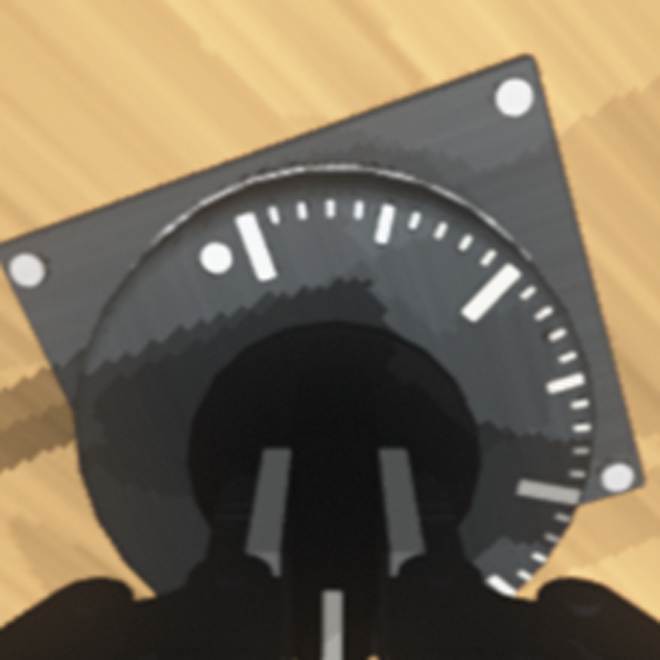

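The pointer follows the jaws (line at crop (333,625)), and the case shows no visible twist. The stop isn't reached yet.

>>> {"api": "drive_tool", "payload": {"targets": [{"tx": 0,"ty": 0,"tz": 0,"rx": 0.01,"ry": 0,"rz": 0,"gripper": 1},{"tx": 0,"ty": 0,"tz": 0,"rx": 0.02,"ry": 0,"rz": 0,"gripper": 1}]}}

```text
t: 9.45
tcp_pos: [483.1, -101.7, 63.2]
tool_rot: [-2.715, 1.568, 2.756]
force: [-5.6, 1.2, 5.1]
width: 13.3
```

```bash
python3 m.py
```

```text
t 9.45 jaw -46.53 min 33.46 tcp [ 483.1 -101.7   63.2] F [-5.6  1.2  5.1] M [0.262 1.152 0.106] eff6 0.007 q6 0.429 w 13.3
```

>>> {"api": "drive_tool", "payload": {"targets": [{"tx": 0,"ty": 0,"tz": 0,"rx": 0.01,"ry": 0,"rz": 0,"gripper": 1},{"tx": 0,"ty": 0,"tz": 0,"rx": 0.02,"ry": 0,"rz": 0,"gripper": 1}]}}

```text
t: 9.65
tcp_pos: [483.0, -101.6, 63.2]
tool_rot: [-2.701, 1.567, 2.75]
force: [-6.5, 1.7, 5.9]
width: 13.3
```

```bash
python3 m.py
```

```text
t 9.65 jaw -47.68 min 33.65 tcp [ 483.  -101.6   63.2] F [-6.5  1.7  5.9] M [0.276 1.223 0.1  ] eff6 0.009 q6 0.449 w 13.3
```

>>> {"api": "drive_tool", "payload": {"targets": [{"tx": 0,"ty": 0,"tz": 0,"rx": 0.01,"ry": 0,"rz": 0,"gripper": 1},{"tx": 0,"ty": 0,"tz": 0,"rx": 0.02,"ry": 0,"rz": 0,"gripper": 1}]}}

```text
t: 9.85
tcp_pos: [483.0, -101.6, 63.2]
tool_rot: [-2.693, 1.567, 2.738]
force: [-6.8, 1.6, 6.2]
width: 13.5
```

```bash
python3 m.py
```

```text
t 9.85 jaw -48.83 min 33.84 tcp [ 483.  -101.6   63.2] F [-6.8  1.6  6.2] M [0.396 1.152 0.09 ] eff6 0.009 q6 0.469 w 13.5
```

>>> {"api": "drive_tool", "payload": {"targets": [{"tx": 0,"ty": 0,"tz": 0,"rx": 0.01,"ry": 0,"rz": 0,"gripper": 1},{"tx": 0,"ty": 0,"tz": 0,"rx": 0.02,"ry": 0,"rz": 0,"gripper": 1}]}}

```text
t: 10.05
tcp_pos: [483.0, -101.6, 63.2]
tool_rot: [-2.678, 1.567, 2.733]
force: [-6.5, 1.6, 6.3]
width: 13.6
```

```bash
python3 m.py
```

```text
t 10.05 jaw -49.97 min 34.03 tcp [ 483.  -101.6   63.2] F [-6.5  1.6  6.3] M [0.383 1.139 0.123] eff6 0.009 q6 0.489 w 13.6
```

>>> {"api": "drive_tool", "payload": {"targets": [{"tx": 0,"ty": 0,"tz": 0,"rx": 0.01,"ry": 0,"rz": 0,"gripper": 1},{"tx": 0,"ty": 0,"tz": 0,"rx": 0.02,"ry": 0,"rz": 0,"gripper": 1}]}}

```text
t: 10.25
tcp_pos: [483.1, -101.5, 63.2]
tool_rot: [-2.724, 1.568, 2.667]
force: [-7.4, 1.7, 5.3]
width: 13.5
```

```bash
python3 m.py
```

```text
t 10.25 jaw -51.11 min 34.22 tcp [ 483.1 -101.5   63.2] F [-7.4  1.7  5.3] M [0.439 1.078 0.225] eff6 0.107 q6 0.509 w 13.5
```

Mz has risen to 0.225, so this is stop contact. I'll hold and re-read.

>>> {"api": "drive_tool", "payload": {"targets": [{"tx": 0,"ty": 0,"tz": 0,"rx": 0,"ry": 0,"rz": 0,"gripper": 1}]}}

```text
t: 10.35
tcp_pos: [483.1, -101.5, 63.2]
tool_rot: [-2.702, 1.568, 2.689]
force: [-5.9, 1.8, 5.3]
width: 13.4
```

```bash
python3 m.py
```

```text
t 10.35 jaw -51.09 min 34.22 tcp [ 483.1 -101.5   63.2] F [-5.9  1.8  5.3] M [0.351 1.157 0.186] eff6 0.204 q6 0.509 w 13.4
```

>>> {"api": "drive_tool", "payload": {"targets": [{"tx": 0,"ty": 0,"tz": 0,"rx": 0,"ry": 0,"rz": 0,"gripper": 1}]}}

```text
t: 10.45
tcp_pos: [483.1, -101.5, 63.2]
tool_rot: [-2.701, 1.568, 2.691]
force: [-5.8, 1.7, 5.4]
width: 13.5
```

```bash
python3 m.py
```

```text
t 10.45 jaw -51.08 min 34.21 tcp [ 483.1 -101.5   63.2] F [-5.8  1.7  5.4] M [0.431 1.121 0.141] eff6 0.169 q6 0.509 w 13.5
```

>>> {"api": "drive_tool", "payload": {"targets": [{"tx": 0,"ty": 0,"tz": 0,"rx": 0.012,"ry": 0,"rz": 0,"gripper": 1}]}}

```text
t: 10.55
tcp_pos: [483.1, -101.5, 63.2]
tool_rot: [-2.679, 1.568, 2.7]
force: [-5.8, 2.0, 4.7]
width: 13.3
```

```bash
python3 m.py
```

```text
t 10.55 jaw -51.77 min 34.33 tcp [ 483.1 -101.5   63.2] F [-5.8  2.   4.7] M [0.422 1.094 0.304] eff6 0.123 q6 0.521 w 13.3
```

>>> {"api": "drive_tool", "payload": {"targets": [{"tx": 0,"ty": 0,"tz": 0,"rx": 0,"ry": 0,"rz": 0,"gripper": 1}]}}

```text
t: 10.65
tcp_pos: [483.1, -101.5, 63.2]
tool_rot: [-2.675, 1.568, 2.704]
force: [-6.5, 2.1, 4.6]
width: 13.2
```

```bash
python3 m.py
```

```text
t 10.65 jaw -51.76 min 34.33 tcp [ 483.1 -101.5   63.2] F [-6.5  2.1  4.6] M [0.387 1.104 0.286] eff6 0.282 q6 0.521 w 13.2
```

>>> {"api": "drive_tool", "payload": {"targets": [{"tx": 0,"ty": 0,"tz": 0,"rx": 0,"ry": 0,"rz": 0,"gripper": 1}]}}

```text
t: 10.75
tcp_pos: [483.1, -101.5, 63.2]
tool_rot: [-2.671, 1.568, 2.709]
force: [-6.0, 1.8, 4.4]
width: 13.3
```

```bash
python3 m.py
```

```text
t 10.75 jaw -51.75 min 34.33 tcp [ 483.1 -101.5   63.2] F [-6.   1.8  4.4] M [0.407 1.133 0.282] eff6 0.242 q6 0.52 w 13.3
```

The stop is reached: Mz is about 0.28 N m, a twist of about 0.035 rad, and 0.012 rad added about 0.1 N m, as the 8 N m/rad mount should. Now back down by about 86°.

>>> {"api": "drive_tool", "payload": {"targets": [{"tx": 0,"ty": 0,"tz": 0,"rx": -0.05,"ry": 0,"rz": 0,"gripper": 1},{"tx": 0,"ty": 0,"tz": 0,"rx": -0.15,"ry": 0,"rz": 0,"gripper": 1},{"tx": 0,"ty": 0,"tz": 0,"rx": -0.25,"ry": 0,"rz": 0,"gripper": 1},{"tx": 0,"ty": 0,"tz": 0,"rx": -0.35,"ry": 0,"rz": 0,"gripper": 1},{"tx": 0,"ty": 0,"tz": 0,"rx": -0.45,"ry": 0,"rz": 0,"gripper": 1},{"tx": 0,"ty": 0,"tz": 0,"rx": -0.55,"ry": 0,"rz": 0,"gripper": 1},{"tx": 0,"ty": 0,"tz": 0,"rx": -0.65,"ry": 0,"rz": 0,"gripper": 1},{"tx": 0,"ty": 0,"tz": 0,"rx": -0.75,"ry": 0,"rz": 0,"gripper": 1}]}}

```text
t: 11.55
tcp_pos: [484.0, -102.1, 63.2]
tool_rot: [2.725, 1.57, 2.575]
force: [-3.3, 1.0, 2.3]
width: 13.2
```

```bash
python3 m.py
```

```text
t 11.55 jaw -8.62 min 27.14 tcp [ 484.  -102.1   63.2] F [-3.3  1.   2.3] M [ 0.068  0.655 -0.044] eff6 0.74 q6 -0.233 w 13.2
```

>>> {"api": "drive_tool", "payload": {"targets": [{"tx": 0,"ty": 0,"tz": 0,"rx": -0.1,"ry": 0,"rz": 0,"gripper": 1},{"tx": 0,"ty": 0,"tz": 0,"rx": -0.2,"ry": 0,"rz": 0,"gripper": 1},{"tx": 0,"ty": 0,"tz": 0,"rx": -0.3,"ry": 0,"rz": 0,"gripper": 1},{"tx": 0,"ty": 0,"tz": 0,"rx": -0.4,"ry": 0,"rz": 0,"gripper": 1},{"tx": 0,"ty": 0,"tz": 0,"rx": -0.5,"ry": 0,"rz": 0,"gripper": 1},{"tx": 0,"ty": 0,"tz": 0,"rx": -0.6,"ry": 0,"rz": 0,"gripper": 1},{"tx": 0,"ty": 0,"tz": 0,"rx": -0.65,"ry": 0,"rz": 0,"gripper": 1},{"tx": 0,"ty": 0,"tz": 0,"rx": -0.65,"ry": 0,"rz": 0,"gripper": 1}]}}

```text
t: 12.35
tcp_pos: [484.9, -102.0, 63.3]
tool_rot: [-0.159, 1.569, 0.337]
force: [0.5, 1.0, -1.3]
width: 13.4
```

```bash
python3 m.py;  python3 -c "
from h import *
s=snapshot('wrist');np.save('w6.npy',s,allow_pickle=True);crop(s,140,80,220,220,3,'w6c')"
```

```text
t 12.35 jaw 28.38 min 20.97 tcp [ 484.9 -102.    63.3] F [ 0.5  1.  -1.3] M [0.263 0.145 0.014] eff6 -0.263 q6 -0.879 w 13.4
```

View pics/w6c.png

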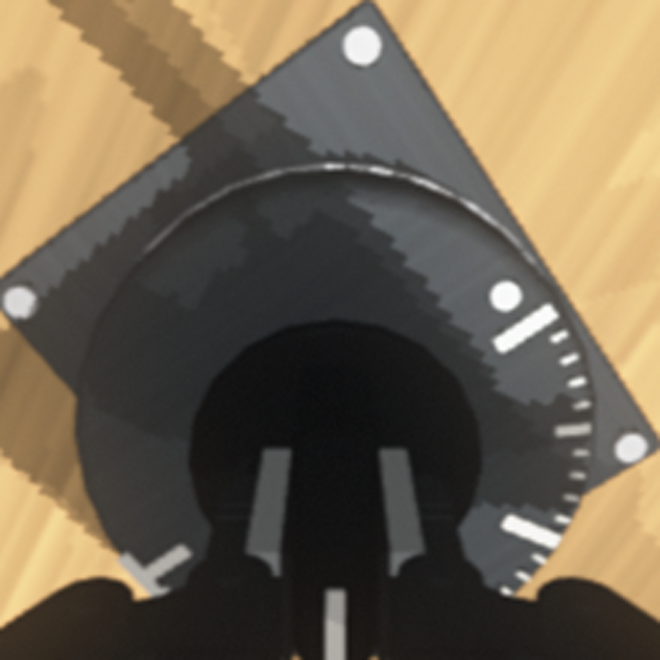

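>>> {"api": "drive_tool", "payload": {"targets": [{"tx": 0,"ty": 0,"tz": 0,"rx": -0.05,"ry": 0,"rz": 0,"gripper": 1},{"tx": 0,"ty": 0,"tz": 0,"rx": -0.1,"ry": 0,"rz": 0,"gripper": 1},{"tx": 0,"ty": 0,"tz": 0,"rx": -0.1,"ry": 0,"rz": 0,"gripper": 1}]}}

```text
t: 12.7
tcp_pos: [485.0, -102.0, 63.3]
tool_rot: [-0.303, 1.569, 0.292]
force: [1.1, 1.8, -2.9]
width: 13.5
```

```bash
python3 m.py
```

```text
t 12.7 jaw 34.06 min 20.02 tcp [ 485.  -102.    63.3] F [ 1.1  1.8 -2.9] M [ 0.4   -0.155 -0.042] eff6 -0.259 q6 -0.978 w 13.5
```

>>> {"api": "drive_tool", "payload": {"targets": [{"tx": 0,"ty": 0,"tz": 0,"rx": 0,"ry": 0,"rz": 0,"gripper": 0.4},{"tx": 0,"ty": 0,"tz": 0,"rx": 0,"ry": 0,"rz": 0,"gripper": 0.4},{"tx": 0,"ty": 0,"tz": 0,"rx": 0,"ry": 0,"rz": 0,"gripper": 0.4},{"tx": 0,"ty": 0,"tz": 0,"rx": 0,"ry": 0,"rz": 0,"gripper": 0.4},{"tx": -4,"ty": 0,"tz": 0,"rx": 0,"ry": 0,"rz": 0,"gripper": 0.4},{"tx": -8,"ty": 0,"tz": 0,"rx": 0,"ry": 0,"rz": 0,"gripper": 0.4},{"tx": -12,"ty": 0,"tz": 0,"rx": 0,"ry": 0,"rz": 0,"gripper": 0.4},{"tx": -12,"ty": 0,"tz": 0,"rx": 0,"ry": 0,"rz": 0,"gripper": 0.4}]}}

```text
t: 13.5
tcp_pos: [489.0, -104.2, 190.4]
tool_rot: [-0.99, 1.557, -0.394]
force: [1.2, 0.2, -0.1]
width: 51.3
```

```bash
python3 m.py;  python3 -c "
from h import *
s=snapshot('wrist');np.save('w7.npy',s,allow_pickle=True);print(proj(s,[485,-100,50]));crop(s,170,90,160,150,5,'w7c')"
```

```text
t 13.5 jaw 34.14 min 20.01 tcp [ 489.  -104.2  190.4] F [ 1.2  0.2 -0.1] M [-0.031  0.026  0.042] eff6 -0.002 q6 -0.979 w 51.3
[249.274363   169.93014799]
```

View pics/w7c.png

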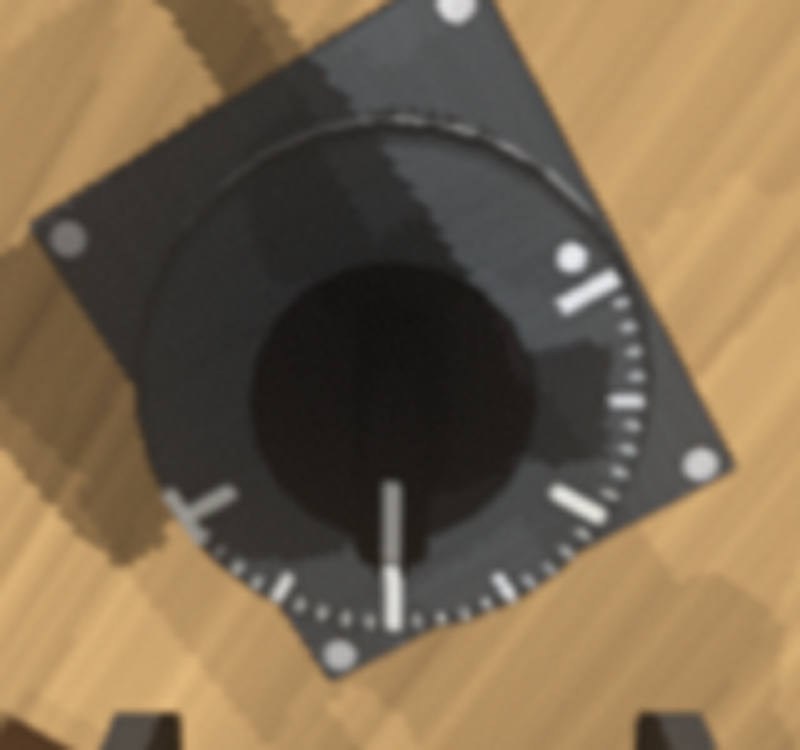

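The pointer line (392,480–565) runs straight into the 20-minute tick (393,570–630), two long ticks after zero. Quick check of the surroundings, then I'll hand in.

```bash
python3 -c "
from h import *
s=snapshot('scene');cv2.imwrite('pics/scene9.png',s['image'][:,:,::-1])
a=cv2.imread('pics/scene0.png').astype(int);b=s['image'][:,:,::-1].astype(int)
for n,(u0,u1,v0,v1) in dict(plane=(128,192,160,192),stone=(333,407,223,260),mallet=(197,312,238,300)).items(): print(n,np.abs(a-b)[v0:v1,u0:u1].mean().round(1))
"; python3 m.py
```

```text
plane 2.5
stone 3.0
mallet 3.2
t 13.6 jaw 34.14 min 20.01 tcp [ 485.3 -102.7  184.9] F [-0.1 -0.3 -0.6] M [-0.005  0.035 -0.019] eff6 0.001 q6 -0.979 w 51.0
```

View pics/scene9.png

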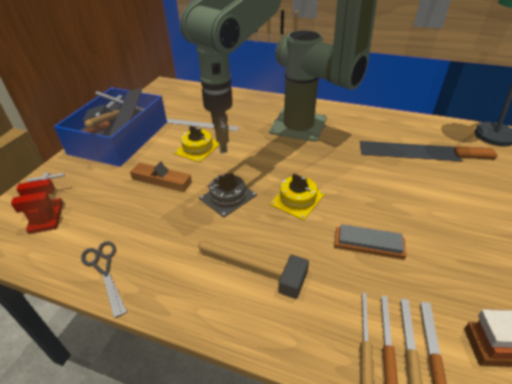

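The plane (160,177), stone (370,241) and mallet (255,265) are where they began, and the gripper is well clear of the timer.

```bash
python3 -c "
from plant import r
print(r.sign_off())"
```

```text
the job is handed in; nothing more can be done
None
```

I set the timer to 20 minutes and handed the job in at about 13.6 s. I gripped the dial's wing at about 9.5 min and wound it clockwise past 30 until I felt the stop at about 34.2 min. I pressed there to about 0.28 N m, roughly 0.035 rad of case twist worked out from the moment, then turned it back to 20, let go and lifted clear.

**Setting:** After release, the wrist picture showed the pointer line running straight into the 20 minute tick. The hand angle read 20.0 min.

**Stop:** The moment rose from about 0.10 N m (friction) to 0.28 N m, and the last 0.012 rad added about 0.1 N m, as the mount's stiffness predicts. I did not measure the twist in a picture at the stop.

**Surroundings:** The plane, stone and mallet look unmoved between the first and last scene pictures. The force readings showed no contact at the end.

**Disagreements:** My first pointer readings ranged from 8.75 to 9.8 min, depending on the camera. My dial-centre estimates differed by 1 to 3 mm, which put about 7 N of side force on the dial while winding; I eased it once. The drive tool also refused my first call, and I resent it with every field filled in.

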